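Fit the trim weight to the waste-box lid and check its balance

ROBOT

A 7-joint arm with a two-finger parallel gripper is mounted at the origin on the work surface. World frame = base frame: x ahead of the robot, y to its left, z up, the work surface at z = 0. Lengths are in m, angles in rad, forces in N, time in s.
With the tool pointing down it reaches from about 0.4 to 0.85 m from the base axis. Payload 4.5 kg.
Tool frame: the origin (TCP) lies at the centre of the arm's flange, where the gripper is bolted on; the fingertips stand 166 mm ahead of it and the grasp point (between the pads) lies 147 mm ahead of it; z points along the fingers, y is the line along which they close (so a half turn about z gives the same grasp; the last joint's range is limited). The gripper opens to 88 mm and grips with 3 to 60 N. Pads are 18 mm wide; open, the fingers measure 123 mm over their backs; the gripper's body (75 mm by 187 mm) begins 45 mm behind the grasp point.
Start: joints at [1.173, 0.689, -0.195, 1.565, 0.157, 0.902, -0.215], TCP at [0.262, -0.568, 0.405] pointing down, gripper open.
Joint ranges: [-3.01, 3.01], [-0.46, 2.08], [-1.47, 1.51], [0.13, 2.56], [-1, 4.14], [0.04, 2.09], [-2.66, 2.66]. Speed limits (rad/s): [2.57, 2.57, 3.14, 3.14, 3.14, 3.14, 3.14].

INTERFACE

Orientations are given as a unit quaternion [x, y, z, w].
In Python, from workcell import get_obs, read_camera, get_calibration, job_done gives the robot as it stands.
- The arm moves only by the tool jog_arm, never from a script. Its arguments are lists of equal length, an entry for each row: "slide": the shift along the world's x, y, z in mm, a list of three; "roll": the turn about the world's z in degrees; "hand": the opening, from 0 (shut) to 1 (fully open). A call has 1 to 12 rows; each row is the pose to reach, as a shift and turn from the pose commanded when the call began; what a row does not reach only later rows make up. A row lasts 1/10 s, in which the tool goes at most 50 mm and 8.59 degrees, less where a joint would pass 70% of its speed; a pose out of reach is approached as far as the arm can. A call with a gripper value outside its range is refused whole. The fingers move at their own pace and stop on an object; the grip force is fixed at half the most. Time passes only in rows, so rows that repeat a pose let the fingers close. It gives the time, the measured TCP pose, the force, the opening and the grip force at its end, in the units of the state.
- get_obs(): the state, without advancing time (a new reading comes with each control period).
- read_camera(name): name is "scene" or "top"; returns (picture, depth): 384x512x3 uint8, red, green, blue; 384x512 float32, m along the optical axis (not along the pixel's ray), 0 where there is no reading.
- get_calibration(name): a dict with "fx", "fy", "cx", "cy" (pixels), "rvec" (rotation vector, rad) and "tvec" (3), from world to camera coordinates, as OpenCV has them. Camera axes: x right, y down, z forward; pixel columns grow to the right and rows downward; lengths in m; the calibration is good to about 2 mm. A picture is of the moment at which its call begins. get_calibration takes no time and is no camera call.
- job_done(): hands the job in; it is judged then, once.
The state is a dict: "clock": time; "joint_pos": joint angles; "qvel": joint speeds; "joint_torque": joint torques, N m; "eef_pos": TCP position; "orientation": TCP orientation; "wrist_force": force on the tool from outside, world axes, zero at the start; "torque": the same for the moment, N m; "gripper_width": opening from 0.0 (shut) to 1.0 (fully open); "grip_force": force on a finger pad.
Only numpy, scipy, OpenCV 4.12 (cv2) and the standard library are available. Lean on these libraries where they do the work, as an engineer would, in place of code of your own. Each camera call takes 0.05 s, during which the arm holds its last target. There are 200 camera calls.

TASK

The sprung lid of the bench waste box is missing its trim weight: pick the steel ring whose bore fits the post on the lid, and seat it flat over the post. Then check the lid's balance: take it by its bar and swing it up just past its balance point, about 57 degrees open with the ring on, without letting it fly on to its back stop, and ease it back to just below that point, where it leans towards shut. Finish with the gripper still holding the lid there, clearly short of the balance point but no more than some 15 degrees under it, the ring still on its post; leave everything else on the bench where it is.

Things in the scene. Friction and masses are not known exactly. Their poses are not given: they have to be found in the camera images.
- waste_box: Grey waste box, fixed to the bench: 200 mm deep, 240 mm wide, 100 mm high. Origin under its centre, x from the robot towards the hinge, z up. Its lid is a white plate 10 mm thick, 185 mm front to back, 236 mm wide, 0.75 kg, hinged on the far top edge; shut, its upper face is 110 mm above the bench
- lid (a joint): Lid angle, rad: 0 shut, grows as the front edge swings up, back stop at 1.5. Springs carry most of its weight; it rests shut by itself. With ring_m on its post the balance point is 1.00 rad (57 degrees): below it the lid falls shut, above it it goes over to the stop (with no ring it is near 0.81). The push needed at the bar is under 3 N
- lid_hinge (a point): Middle of the lid's hinge axis, 100 mm above the bench. Its axes turn with the lid: y along the hinge, x away from the bar, z out of the lid's upper face
- lid_bar (a point): Middle of the lid's steel bar handle: round, 12 mm diameter, 110 mm long, parallel to the hinge, a stay at either end joins it to the lid's front edge, with a free gap of 39 mm between bar and edge. It lies 235 mm from the hinge axis towards the front (-x) and 5 mm up in the lid's frame; shut, 105 mm above the bench. Axes as lid_hinge
- lid_seat (a point): Where the middle of a seated ring lies: on the axis of the steel post on the lid's upper face, 10 mm above that face. Post 15 mm diameter, 27 mm high, its top 7 mm tapering to 8 mm, standing 100 mm from the hinge axis towards the bar, mid-width of the lid. Axes as lid_hinge
- ring_m: The ring that fits: plain steel trim weight, outer diameter 50 mm, bore 19 mm, height 20 mm, 0.26 kg, lying flat on the bench. Origin at the centre of its underside, z up
- ring_m_center (a point): Centre of ring_m, 10 mm above its underside
- ring_s: Look-alike steel ring, outer diameter 40 mm, bore 11 mm (too small for the post), height 20 mm. Origin at the centre of its underside
- ring_l: Look-alike steel ring, outer diameter 60 mm, bore 28 mm (too loose on the post), height 20 mm. Origin at the centre of its underside
- amber: Bystander: amber bottle, 68 mm diameter, 150 mm high. Origin under its centre
- beaker: Bystander: glass beaker, 72 mm diameter, 85 mm high. Origin under its centre
- driver: Bystander: screwdriver lying on the bench, 160 mm long. Origin near its middle, its own x along it
- spanner: Bystander: spanner lying on the bench, 140 mm long. Origin near its middle, its own x along it
- jar: Bystander: white plastic jar, 52 mm diameter, 60 mm high. Origin under its centre
- tray: Bystander: empty grey tray, 100 x 140 x 30 mm. Origin under its centre
- puck: Bystander: black plastic cap, solid disc 32 mm diameter, 14 mm high. Origin under its centre
Mind the look-alikes: they are no part of the job. What is shaped like the ring_m but orange or purple is not meant.

How it is judged:
By the outcome, as a careful person would: the job done as asked, in the order asked, and still so for the second after the job is handed in, while the arm keeps its last pose, push and grip.
It also fails if it takes over 61 s, if anything falls off the work surface, if the arm or the gripper's body presses on something with over 40 N, if the wrist force passes 120 N, or if a joint passes its speed limit or range.

## Working session

There is one attempt and no reset: what is moved stays moved. The work goes in short steps, Python scripts to look and compute and a tool call to move; the robot and the scene stay as the last step left them, time stands still between calls to the robot, and variables do not carry over. Pictures are saved under pics/ and viewed, at most 10 in all, crops included, and the job is handed in when it is done.

Besides the shell and the picture viewer there is one more tool, called after ">>>" by a JSON object that holds its "name" and its "arguments", one argument or row to a line. jog_arm: Moves the arm, as the interface text tells. Its arguments: {"type":"object","properties":{"slide":{"type":"array","items":{"type":"array","items":{"type":"number"}}},"roll":{"type":"array","items":{"type":"number"}},"hand":{"type":"array","items":{"type":"number"}}},"required":["slide","roll","hand"]}

```bash
mkdir -p pics; ls; cat > h.py <<'E'
import numpy as np, cv2
from workcell import get_obs, read_camera, get_calibration
def cal(n):
    c=get_calibration(n); K=np.array([[c['fx'],0,c['cx']],[0,c['fy'],c['cy']],[0,0,1]])
    R=cv2.Rodrigues(np.array(c['rvec'],float))[0]; t=np.array(c['tvec'],float).ravel(); return K,R,t
def ray(n,u,v):
    K,R,t=cal(n); d=R.T@np.linalg.inv(K)@[u,v,1]; return -R.T@t,d
def onz(n,u,v,z):
    o,d=ray(n,u,v); return o+d*(z-o[2])/d[2]
def cloud(n,dep):
    K,R,t=cal(n); v,u=np.mgrid[:dep.shape[0],:dep.shape[1]]
    p=np.stack([(u-K[0,2])/K[0,0]*dep,(v-K[1,2])/K[1,1]*dep,dep],-1)
    return (p-t)@R
def proj(n,P):
    K,R,t=cal(n); q=K@(R@np.array(P,float)+t); return q[:2]/q[2]
E
python3 - <<'E'
from h import *
for n in('scene','top'):
    p,d=read_camera(n); np.savez(f'pics/{n}0.npz',p=p,d=d); cv2.imwrite(f'pics/{n}0.png',cv2.resize(p[...,::-1],(800,600)))
    K,R,t=cal(n); print(n,K[0,0],-R.T@t, (d>0).mean())
o=get_obs(); print(o)
E
```

```text
pics
scene 368.12726821586426 [ 1.208544   -0.52157354  0.87407152] 0.9948476155598959
top 487.3224591065572 [ 0.29420798 -0.00784435  1.39928005] 0.9959513346354166
{'clock': 0.1, 'joint_pos': array([ 1.17279272,  0.68989062, -0.19450289,  1.56622193,  0.157287  ,
        0.90249923, -0.21508471]), 'qvel': array([ 0.00110798, -0.00255631, -0.00019723, -0.00035048,  0.0008654 ,
        0.00127034,  0.00034297]), 'joint_torque': array([-3.76841286e-03, -5.28502822e+01, -1.27166491e+00, -1.53838509e+01,
       -5.25815645e-02,  1.99753456e-03,  3.80412450e-05]), 'eef_pos': array([ 0.26142046, -0.56738237,  0.40400032]), 'orientation': array([ 9.76775985e-01,  2.14261545e-01, -2.32921885e-04, -7.81603153e-04]), 'wrist_force': array([ 0.20087223, -0.29267138, -0.59099155]), 'torque': array([-0.02268521,  0.09158803,  0.03192364]), 'grip_force': 0.0, 'gripper_width': 0.998827406563641}
```

View pics/scene0.png

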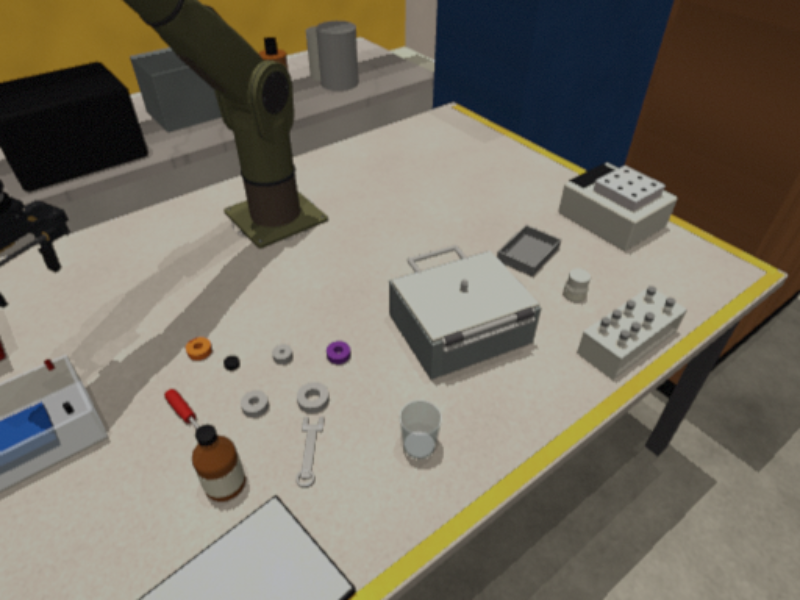

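View pics/top0.png

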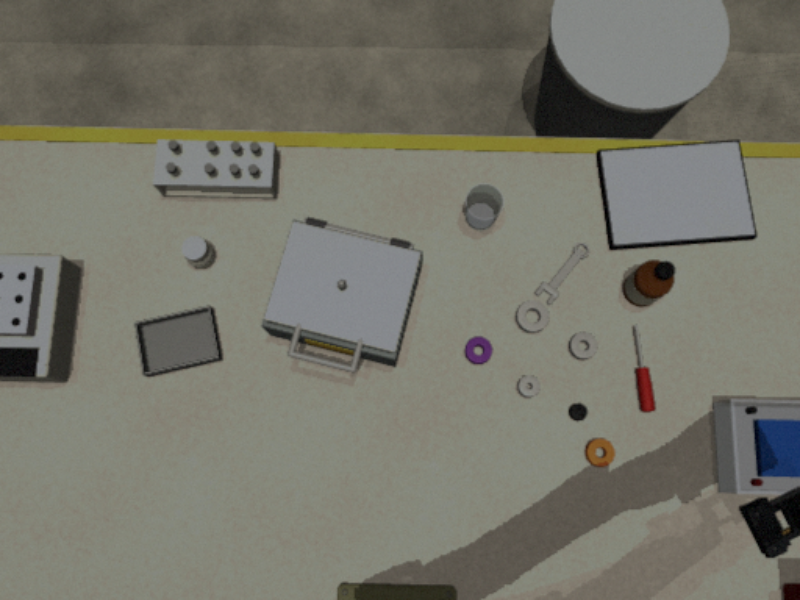

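Scene view: the grey rings lie at (255,402), (313,396) and (283,353) of 800x600, the box at (465,310). In the top view the rings are at (533,316) large, (583,345) medium and (528,386) small, the post is at (342,284), and the bar runs from (292,352) to (357,366).

```bash
cat > m.py <<'E'
from h import *
D={n:np.load(f'pics/{n}0.npz') for n in('scene','top')}
def tri(a,b):
    (o1,d1),(o2,d2)=ray('top',*a),ray('scene',*b)
    d1/=np.linalg.norm(d1);d2/=np.linalg.norm(d2)
    s=np.linalg.lstsq(np.stack([d1,-d2],1),o2-o1,rcond=None)[0]
    p,q=o1+s[0]*d1,o2+s[1]*d2; return (p+q)/2,np.linalg.norm(p-q)
E
python3 - <<'E'
from m import *
for n,seeds in(('top',[(533,316),(583,345),(528,386)]),('scene',[(313,396),(255,402),(283,353)])):
    d=D[n]['d']; P=cloud(n,d); im=D[n]['p']
    for s in seeds:
        u,v=np.array(s)*.64
        C=onz(n,u,v,.02)
        m=(np.hypot(P[...,0]-C[0],P[...,1]-C[1])<.045)&(P[...,2]>.014)&(P[...,2]<.028)&(d>0)
        k,l,st,_=cv2.connectedComponentsWithStats(m.astype(np.uint8))
        i=1+np.argmax(st[1:,4]); v_,u_=np.nonzero(l==i)
        q=np.stack([u_,v_],1).astype(np.float32); h=cv2.convexHull(q)
        w=np.array([onz(n,a,b,.02) for a,b in h[:,0]])[:,:2].astype(np.float32)
        c,r=cv2.minEnclosingCircle(w)
        pts=P[l==i]
        print(n,s,'circ',np.round(c,4),'dia',round(2*r,4),'zmed',np.median(pts[:,2]).round(4),len(u_))
# dark bore check / lid plane
P=cloud('top',D['top']['d']); 
lid=(P[...,2]>.100)&(P[...,2]<.118)&(abs(P[...,0]-.6)<.3)&(abs(P[...,1]-.1)<.3)
k,l,st,ce=cv2.connectedComponentsWithStats(lid.astype(np.uint8)); 
for i in range(1,k):
    if st[i,4]>60: print('lid comp',st[i],P[l==i].mean(0).round(3))
i=1+np.argmax(st[1:,4]); q=P[l==i]; print('rect',cv2.minAreaRect(q[:,:2].astype(np.float32)), np.median(q[:,2]))
post=(P[...,2]>.122)&(P[...,2]<.16)&(np.abs(P[...,:2]-q[:,:2].mean(0)).max(-1)<.1)
print('post',P[post].round(4))
for n,b in(('top',(250,180,440,400)),('scene',(380,230,560,390))):
    a=D[n]['p']; x0,y0,x1,y1=[int(v*.64) for v in b]; c=a[y0:y1,x0:x1,::-1]
    cv2.imwrite(f'pics/c_{n}.png',cv2.resize(c,None,fx=5,fy=5,interpolation=cv2.INTER_CUBIC)); print(n,x0,y0,c.shape)
t,s=cv2.imread('pics/c_top.png'),cv2.imread('pics/c_scene.png')
H=max(t.shape[0],s.shape[0]); W=t.shape[1]+s.shape[1]; o=np.zeros((H,W,3),np.uint8); o[:t.shape[0],:t.shape[1]]=t;o[:s.shape[0],t.shape[1]:]=s
f=800/W; cv2.imwrite('pics/both.png',cv2.resize(o,None,fx=f if f<1 else 1,fy=f if f<1 else 1)); print(W,H)
E
```

```text
top (533, 316) circ [ 0.5849 -0.2395] dia 0.0601 zmed 0.0206 258
top (583, 345) circ [ 0.5318 -0.3323] dia 0.0506 zmed 0.0204 202
top (528, 386) circ [ 0.455  -0.2312] dia 0.0397 zmed 0.0206 139
scene (313, 396) circ [ 0.5882 -0.2421] dia 0.0618 zmed 0.0175 214
scene (255, 402) circ [ 0.5352 -0.3346] dia 0.052 zmed 0.0175 174
scene (283, 353) circ [ 0.4589 -0.2338] dia 0.0414 zmed 0.0171 95
lid comp [ 168  139  103   99 6429] [0.607 0.106 0.111]
rect ((0.5956621766090393, 0.1098439022898674), (0.24033138155937195, 0.2506231367588043), 76.9673080444336) 0.11075563690410153
post [[0.6149 0.11   0.1366]
 [0.6146 0.1072 0.1382]
 [0.6143 0.1044 0.1396]
 [0.6158 0.1022 0.1337]
 [0.6128 0.1128 0.1339]
 [0.6116 0.1097 0.1387]
 [0.6123 0.1072 0.1362]
 [0.6118 0.1044 0.1384]
 [0.6115 0.1016 0.1399]
 [0.6143 0.0998 0.1292]
 [0.6114 0.1132 0.1282]
 [0.6091 0.1096 0.138 ]
 [0.6078 0.1065 0.1434]
 [0.6082 0.1039 0.1418]
 [0.6095 0.1017 0.1369]
 [0.6118 0.0998 0.1279]
 [0.6088 0.1131 0.1276]
 [0.6071 0.1098 0.1348]
 [0.6063 0.1068 0.1383]
 [0.6071 0.1044 0.1352]
 [0.6077 0.1019 0.1331]
 [0.6077 0.0992 0.1333]
 [0.6053 0.11   0.131 ]
 [0.6037 0.1067 0.1379]
 [0.6047 0.1044 0.1338]
 [0.605  0.1019 0.1327]
 [0.6069 0.0998 0.1253]
 [0.6047 0.108  0.1225]
 [0.6038 0.105  0.1264]
 [0.604  0.1024 0.1255]]
top 160 115 (141, 121, 3)
scene 243 147 (102, 115, 3)
1180 705
```

View pics/both.png

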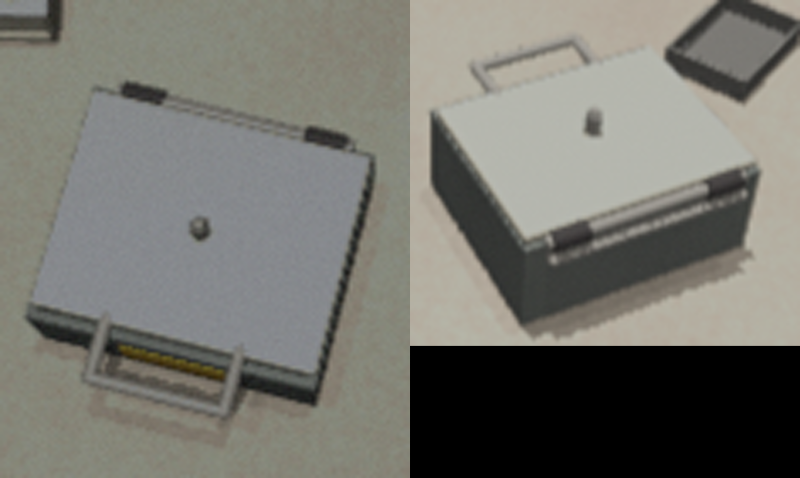

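The crop shows the post at crop pixel (199,228) in the top view and (593,118) in the scene view. The bar corners are at about (90,378) and (226,412) top, (475,66) and (580,40) scene.

```bash
python3 - <<'E'
from m import *
s=5*800/1180
T=lambda u,v:(160+u/s-.4,115+v/s-.4); S=lambda u,v:(243+(u-410)/s-.4,147+v/s-.4)
for k,a,b in(('post',T(199,228),S(593,122)),('barA',T(89,379),S(475,66)),('barB',T(226,411),S(580,40)),('lidFL',T(32,305),S(432,110)),('lidFR',T(310,373),S(526,240))):
    print(k,np.round(tri(a,b)[0],4),'gap',tri(a,b)[1].round(4),'top z.11',onz('top',*a,.11)[:2].round(4), 'z.105',onz('top',*a,.105)[:2].round(4))
# lid from colour in top
p=D['top']['p']; P=cloud('top',D['top']['d']); 
m=((p.min(-1)>130)&(P[...,2]>.104)&(P[...,2]<.118)).astype(np.uint8)
g=p[150:200,190:240].min(-1); print('lid grey',np.median(g))
m=((p.min(-1)>np.median(g)-15)&(P[...,2]>.100)&(P[...,2]<.118)).astype(np.uint8)
m[:, :150]=0; m=cv2.morphologyEx(m,cv2.MORPH_OPEN,np.ones((9,9)))
c=max(cv2.findContours(m,0,2)[0],key=cv2.contourArea)
w=np.array([onz('top',a,b,.11)[:2] for a,b in c[:,0]],np.float32); print(cv2.minAreaRect(w))
# post above-lid points centroid
q=(P[...,2]>.124)&(np.hypot(P[...,0]-.611,P[...,1]-.106)<.03); print('post px',np.argwhere(q)[:,::-1].mean(0),P[q].mean(0))
for k,px in(('bottle',(640,300)),('bottle cap',(663,270))): print(k,onz('top',px[0]*.64,px[1]*.64,.0 if k=='bottle' else .15).round(3))
a,b=(583,345),(255,402)
# ring two-view height from top-face hull centres
def cen(n,xy): return proj(n,[*xy,.02])
print('ring tri',[x for x in tri(cen('top',(.5318,-.3323)),cen('scene',(.5352,-.3346)))])
E
```

```text
post [0.6105 0.1068 0.1205] gap 0.0021 top z.11 [0.6137 0.1086] z.105 [0.6149 0.109 ]
barA [0.4657 0.1474 0.0899] gap 0.1038 top z.11 [0.4893 0.1902] z.105 [0.49   0.1909]
barB [0.4968 0.1204 0.1328] gap 0.1042 top z.11 [0.4664 0.0814] z.105 [0.467  0.0818]
lidFL [0.5009 0.1364 0.0942] gap 0.2257 top z.11 [0.5476 0.2387] z.105 [0.5486 0.2396]
lidFR [ 0.5449  0.0466 -0.0578] gap 0.0675 top z.11 [0.498  0.0163] z.105 [0.4988 0.0164]
lid grey 134.0
((0.6133071780204773, 0.10643454641103745), (0.23318928480148315, 0.18273398280143738), 77.11796569824219)
post px [218.65517241 181.27586207] [0.60930627 0.10549815 0.13432743]
bottle [ 0.623 -0.447  0.   ]
bottle cap [ 0.641 -0.441  0.15 ]
ring tri [array([ 0.53233755, -0.33349102,  0.01616004]), np.float64(0.0006202059541897011)]
```

>>> {"name": "jog_arm", "arguments": {
  "slide": [
    [34,29,0],
    [68,58,0],
    [102,88,0],
    [136,117,0],
    [170,146,0],
    [204,176,0],
    [238,205,0],
    [272,234,0],
    [272,234,-40],
    [272,234,-80],
    [272,234,-120],
    [272,234,-150]
  ],
  "roll": [6.6,13.2,19.8,26.4,33,39.6,46.2,52.2,52.2,52.2,52.2,52.2],
  "hand": [1,1,1,1,1,1,1,0.85,0.85,0.85,0.85,0.85]
}}

```text
clock: 1.3
eef_pos: [0.5327, -0.3333, 0.2519]
orientation: [0.783, 0.622, -0.001, -0.001]
wrist_force: [0.0, -0.0, -0.5]
gripper_width: 0.852
grip_force: 0.0
```

>>> {"name": "jog_arm", "arguments": {
  "slide": [
    [0,0,-30],
    [0,0,-55],
    [0,0,-72],
    [0,0,-82],
    [0,0,-82],
    [0,0,-82]
  ],
  "roll": [0,0,0,0,0,0],
  "hand": [0.85,0.85,0.85,0.85,0.85,0.85]
}}

```text
clock: 1.9
eef_pos: [0.534, -0.3338, 0.1735]
orientation: [0.783, 0.622, 0.0, 0.001]
wrist_force: [0.0, -0.5, 0.2]
gripper_width: 0.849
grip_force: 0.0
```

```bash
python3 - <<'E'
from h import *
ims=[]
for n,c in(('top',(583,345)),('scene',(255,402))):
    p,d=read_camera(n); u,v=int(c[0]*.64),int(c[1]*.64); q=p[v-50:v+50,u-50:u+50,::-1]; ims.append(cv2.resize(q,(400,400),interpolation=cv2.INTER_CUBIC))
cv2.imwrite('pics/g1.png',np.hstack(ims)); o=get_obs(); print(o['eef_pos'],o['wrist_force'])
E
```

```text
[ 0.53413147 -0.33392638  0.17402228] [1.05140914 0.05688029 0.04280811]
```

View pics/g1.png

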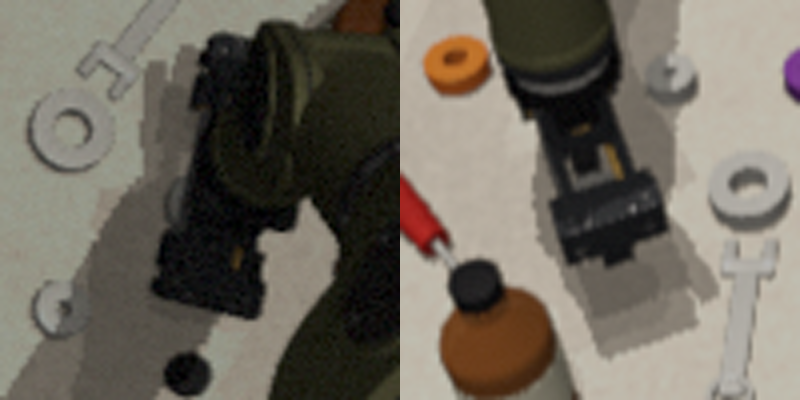

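The gripper stands over the medium ring, its flank visible at (175,205) left, and clear of the bottle and the neighbouring rings. I'll lower it slightly and close.

>>> {"name": "jog_arm", "arguments": {
  "slide": [
    [0,0,-3],
    [0,0,-4],
    [0,0,-4],
    [0,0,-4],
    [0,0,-4],
    [0,0,-4],
    [0,0,-4],
    [0,0,-4]
  ],
  "roll": [0,0,0,0,0,0,0,0],
  "hand": [0.85,0.4,0.4,0.4,0.4,0.4,0.4,0.4]
}}

```text
clock: 2.8
eef_pos: [0.5324, -0.3335, 0.1687]
orientation: [0.783, 0.622, -0.001, -0.001]
wrist_force: [-6.3, 2.1, 4.6]
gripper_width: 0.565
grip_force: 30.4
```

>>> {"name": "jog_arm", "arguments": {
  "slide": [
    [0,0,20],
    [0,0,60],
    [0,0,110],
    [0,0,160],
    [0,0,170]
  ],
  "roll": [0,0,0,0,0],
  "hand": [0.4,0.4,0.4,0.4,0.4]
}}

```text
clock: 3.3
eef_pos: [0.5362, -0.3343, 0.3448]
orientation: [0.783, 0.622, 0.003, 0.006]
wrist_force: [1.4, -0.7, -3.6]
gripper_width: 0.566
grip_force: 30.4
```

>>> {"name": "jog_arm", "arguments": {
  "slide": [
    [4,30,0],
    [12,75,0],
    [20,120,0],
    [28,165,0],
    [36,210,0],
    [44,255,0],
    [52,300,0],
    [60,345,0],
    [68,390,0],
    [74,420,0],
    [78,440,0],
    [78,440,0]
  ],
  "roll": [0,0,0,0,0,0,0,0,0,0,0,0],
  "hand": [0.4,0.4,0.4,0.4,0.4,0.4,0.4,0.4,0.4,0.4,0.4,0.4]
}}

```text
clock: 4.5
eef_pos: [0.6116, 0.1114, 0.3378]
orientation: [0.781, 0.625, 0.002, -0.001]
wrist_force: [-0.4, -0.4, -1.8]
gripper_width: 0.563
grip_force: 30.4
```

```bash
python3 - <<'E'
from h import *
ims=[]
for n in('top','scene'):
    p,d=read_camera(n); np.savez(f'pics/{n}1.npz',p=p,d=d); u,v=proj(n,[.611,.106,.14]).astype(int); print(n,u-45,v-45); q=p[v-45:v+45,u-45:u+45,::-1]; ims.append(cv2.resize(q,(400,400),interpolation=cv2.INTER_CUBIC))
cv2.imwrite('pics/g2.png',np.hstack(ims)); o=get_obs(); print(o['eef_pos'],o['wrist_force'],o['gripper_width'])
E
```

```text
top 173 135
scene 252 132
[0.61148701 0.10617125 0.33767653] [-0.11310168 -0.21350865 -2.04422993] 0.5657105129472269
```

View pics/g2.png

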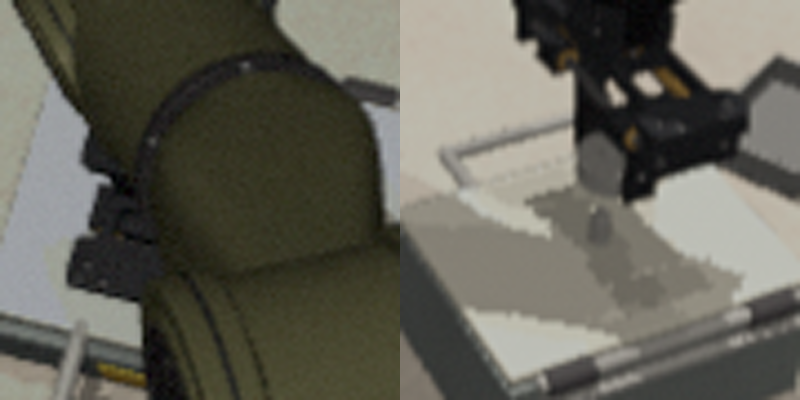

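The top view is blocked by the arm. The scene view shows the ring at crop (602,165) and the post at (599,222). I'll compare these with the projected nominal positions.

```bash
python3 - <<'E'
from h import *
f=lambda P:((proj('scene',P)-[252,132]+.4)*400/90+[400,0]).round(1)
tcp=np.array([.6115,.1062,.3377])
print('ring c',f(tcp-[0,0,.159]),'ring bottom',f(tcp-[0,0,.169]),'post base/top',f([.611,.106,.11]),f([.611,.106,.137]))
z=np.load('pics/scene1.npz'); P=cloud('scene',z['d']); u0,v0=252,132
sub=P[v0:v0+90,u0:u0+90]
m=(np.hypot(sub[...,0]-.611,sub[...,1]-.106)<.03)
a=m&(sub[...,2]>.118)&(sub[...,2]<.142); print('post pts',sub[a].mean(0),a.sum(), (np.argwhere(a)[:,::-1].mean(0)*400/90+[400,0]))
b=m&(sub[...,2]>.155)&(sub[...,2]<.19); print('low gripper pts',sub[b].mean(0),b.sum())
# ring: fit circle to visible front points of the ring flank
hsv=z['p'][v0:v0+90,u0:u0+90].astype(int); 
r=b&(hsv.min(-1)>60)&(hsv.max(-1)-hsv.min(-1)<30); q=sub[r]; print(len(q),q.min(0),q.max(0))
from scipy.optimize import least_squares
for nm,q,R in(('ring',q,.025),('post',sub[a&(sub[...,2]<.128)],.0075)):
    s=least_squares(lambda c:np.hypot(q[:,0]-c[0],q[:,1]-c[1])-R,[.605,.106],loss='soft_l1',f_scale=.002); print(nm,s.x,len(q))
E
```

```text
ring c [608.8 162.6] ring bottom [607.5 174.1] post base/top [599.9 238.5] [603.  209.3]
post pts [0.61334553 0.10330433 0.12838384] 25 [599.64444444 220.26666667]
low gripper pts [0.61284929 0.09612546 0.18156875] 137
123 [0.58937841 0.08158478 0.16698789] [0.63549911 0.11829987 0.1887269 ]
ring [0.62054884 0.11150264] 123
post [0.60964611 0.10622569] 12
```

>>> {"name": "jog_arm", "arguments": {
  "slide": [
    [0,-1,-10],
    [0,-1,-20],
    [0,-1,-26],
    [0,-1,-31],
    [0,-1,-36],
    [0,-1,-40],
    [0,-1,-40]
  ],
  "roll": [0,0,0,0,0,0,0],
  "hand": [0.4,0.4,0.4,0.4,0.4,0.4,0.4]
}}

```text
clock: 5.3
eef_pos: [0.6107, 0.106, 0.2984]
orientation: [0.783, 0.622, -0.001, -0.001]
wrist_force: [-4.2, 1.1, -2.2]
gripper_width: 0.565
grip_force: 30.4
```

>>> {"name": "jog_arm", "arguments": {
  "slide": [
    [-2,0,0],
    [-2,0,-4],
    [-2,0,-7],
    [-2,0,-7]
  ],
  "roll": [0,0,0,0],
  "hand": [0.4,0.4,0.4,0.4]
}}

```text
clock: 5.7
eef_pos: [0.6094, 0.1056, 0.2911]
orientation: [0.783, 0.622, -0.0, -0.0]
wrist_force: [-1.4, 1.8, -2.6]
gripper_width: 0.564
grip_force: 30.4
```

>>> {"name": "jog_arm", "arguments": {
  "slide": [
    [-1,0,-4],
    [-1,0,-8],
    [-1,0,-10],
    [-1,0,-10]
  ],
  "roll": [0,0,0,0],
  "hand": [0.4,0.4,0.4,0.4]
}}

```text
clock: 6.1
eef_pos: [0.6088, 0.1052, 0.2813]
orientation: [0.783, 0.622, 0.0, 0.0]
wrist_force: [-0.9, 1.2, -3.0]
gripper_width: 0.564
grip_force: 30.4
```

>>> {"name": "jog_arm", "arguments": {
  "slide": [
    [0,0,-2],
    [0,0,-2],
    [0,0,-2],
    [0,0,-2],
    [0,0,-2],
    [0,0,8],
    [0,0,35],
    [0,0,60]
  ],
  "roll": [0,0,0,0,0,0,0,0],
  "hand": [0.4,0.75,0.75,0.75,0.75,0.75,0.75,0.75]
}}

```text
clock: 6.9
eef_pos: [0.6086, 0.1054, 0.343]
orientation: [0.783, 0.622, -0.0, -0.0]
wrist_force: [0.4, -0.6, -0.7]
gripper_width: 0.747
grip_force: 0.0
```

>>> {"name": "jog_arm", "arguments": {
  "slide": [
    [-30,7,20],
    [-70,16,20],
    [-110,26,20],
    [-132,30,20],
    [-132,30,20]
  ],
  "roll": [0,0,0,0,0],
  "hand": [0.7,0.5,0.38,0.38,0.38]
}}

```text
clock: 7.4
eef_pos: [0.4737, 0.1362, 0.3627]
orientation: [0.782, 0.624, -0.001, -0.0]
wrist_force: [0.5, -0.1, 0.6]
gripper_width: 0.384
grip_force: 0.0
```

```bash
python3 - <<'E'
from h import *
ims=[]
for n in('top','scene'):
    p,d=read_camera(n); np.savez(f'pics/{n}2.npz',p=p,d=d); u,v=proj(n,[.55,.12,.12]).astype(int); print(n,u-60,v-60); q=p[v-60:v+60,u-60:u+60,::-1]; ims.append(cv2.resize(q,(400,400),interpolation=cv2.INTER_CUBIC))
    P=cloud(n,d); m=(np.hypot(P[...,0]-.611,P[...,1]-.106)<.035)&(P[...,2]>.118); print(n,np.percentile(P[m][:,2],[10,50,90,99]),P[m].mean(0),m.sum())
cv2.imwrite('pics/g3.png',np.hstack(ims)); o=get_obs(); print(o['eef_pos'],o['wrist_force'],o['gripper_width'])
E
```

```text
top 152 143
top [0.12693852 0.13125711 0.13508587 0.13864674] [0.61615078 0.10157143 0.13101395] 196
scene 227 111
scene [0.1219136  0.12660983 0.12924582 0.13484952] [0.61484294 0.10083116 0.12627645] 165
[0.47726438 0.13546325 0.36258492] [0.72914757 0.78876809 0.11358893] 0.3769401811221313
```

View pics/g3.png

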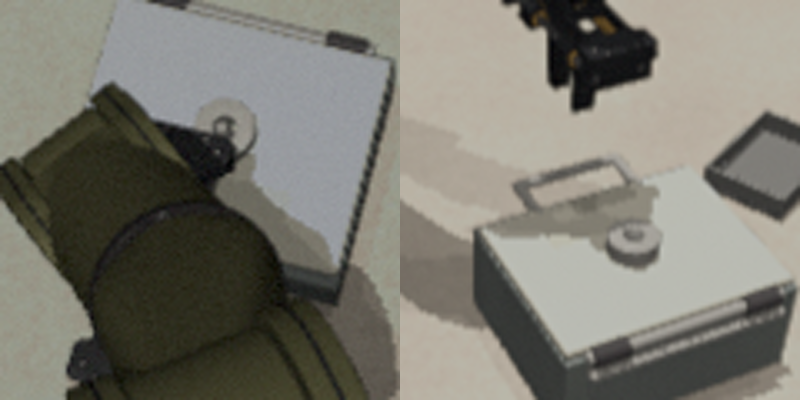

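The ring sits flat on the lid, at (226,127) top and (634,243) scene, with the post tip showing through its bore. The gripper stands above the bar. Next I'll check the bar's position and height from the two views.

```bash
python3 - <<'E'
from m import *
s=5*800/1180
T=lambda u,v:(160+u/s-.4,115+v/s-.4); S=lambda u,v:(243+(u-410)/s-.4,147+v/s-.4)
A,B=tri(T(89,379),S(580,40)),tri(T(226,411),S(475,66))
print(A,B); m=(A[0]+B[0])/2; print('mid',m,'len',np.linalg.norm(A[0]-B[0]),'heading',np.degrees(np.arctan2(*(A[0]-B[0])[1::-1])))
E
```

```text
(array([0.4923151 , 0.19383949, 0.10098006]), np.float64(0.005536722189993531)) (array([0.46687689, 0.08172054, 0.10647943]), np.float64(0.0001512404058792088))
mid [0.47959599 0.13778001 0.10372975] len 0.11509998496304741 heading 77.21680830198497
```

>>> {"name": "jog_arm", "arguments": {
  "slide": [
    [1,1,-40],
    [1,1,-75],
    [1,1,-84],
    [1,1,-89],
    [1,1,-94],
    [1,1,-98],
    [1,1,-98]
  ],
  "roll": [0,0,0,0,0,0,0],
  "hand": [0.27,0.27,0.27,0.27,0.27,0.27,0.27]
}}

```text
clock: 8.2
eef_pos: [0.4779, 0.1364, 0.2642]
orientation: [0.783, 0.622, 0.001, 0.0]
wrist_force: [-0.7, 0.1, 0.0]
gripper_width: 0.271
grip_force: 0.0
```

Tips are below the bar with no contact. I'll go a bit further and close.

>>> {"name": "jog_arm", "arguments": {
  "slide": [
    [0,0,-5],
    [0,0,-8],
    [0,0,-8],
    [0,0,-8],
    [0,0,-8],
    [0,0,-8],
    [0,0,-8]
  ],
  "roll": [0,0,0,0,0,0,0],
  "hand": [0.27,0.27,0,0,0,0,0]
}}

```text
clock: 8.9
eef_pos: [0.4763, 0.1367, 0.2555]
orientation: [0.783, 0.623, -0.001, -0.001]
wrist_force: [-4.6, 1.9, 0.8]
gripper_width: 0.123
grip_force: 29.9
```

>>> {"name": "jog_arm", "arguments": {
  "slide": [
    [-1,0,0],
    [-1,0,5],
    [-1,0,12],
    [0,0,20],
    [1,-0.5,28],
    [2,-1,36],
    [3,-1,41],
    [3,-1,41]
  ],
  "roll": [0,0,0,0,0,0,0,0],
  "hand": [0,0,0,0,0,0,0,0]
}}

```text
clock: 9.7
eef_pos: [0.4803, 0.1355, 0.2979]
orientation: [0.783, 0.622, 0.0, -0.0]
wrist_force: [-4.1, 2.4, -2.5]
gripper_width: 0.124
grip_force: 30.0
```

>>> {"name": "jog_arm", "arguments": {
  "slide": [
    [1,-0.5,10],
    [4,-1,20],
    [7,-2,30],
    [10,-2.5,39.5],
    [14,-3.5,49],
    [18,-4.5,58],
    [23,-5.5,67.5],
    [28,-6.5,76],
    [33,-8,85],
    [39,-9,93],
    [39,-9,93]
  ],
  "roll": [0,0,0,0,0,0,0,0,0,0,0],
  "hand": [0,0,0,0,0,0,0,0,0,0,0]
}}

```text
clock: 10.8
eef_pos: [0.5192, 0.1265, 0.3915]
orientation: [0.783, 0.622, -0.0, -0.0]
wrist_force: [-5.7, 3.5, 1.5]
gripper_width: 0.123
grip_force: 30.0
```

```bash
cat > ang.py <<'E'
from h import *
# lid plane angle from scene depth: white/lid points around the moving plate
e=np.array([.975,-.222]); hx=np.array([.707,.083])
def ang(n):
    p,d=read_camera(n); np.savez(f'pics/{n}L.npz',p=p,d=d); P=cloud(n,d)
    s=(P[...,:2]-hx)@e; t=(P[...,:2]-hx)@np.array([.222,.975])
    m=(d>0)&(abs(t)>.045)&(abs(t)<.11)&(P[...,2]>.115)&(s<.06)&(s>-.2)&(P[...,2]<.32)&(p.min(-1)>70)&(np.ptp(p.astype(int),axis=-1)<35)
    a=-s[m]; z=P[...,2][m]-.1
    th=np.degrees(np.arctan2(z,a)-np.arcsin(np.clip(.01/np.hypot(a,z),-1,1)))
    print(n,m.sum(),'angle pct',np.percentile(th,[10,25,50,75,90]).round(1) if m.sum() else '')
    return p
if __name__=='__main__':
    o=get_obs(); b=o['eef_pos'][:2]; print(o['eef_pos'],o['wrist_force'])
    for n in('scene','top'): ang(n)
E
python3 ang.py
```

```text
[0.51921203 0.12652407 0.39146504] [-5.69547237  3.45644055  1.5064297 ]
scene 2368 angle pct [30.6 32.4 33.4 34.2 34.8]
top 1161 angle pct [34.  34.7 35.4 36.7 39.6]
```

>>> {"name": "jog_arm", "arguments": {
  "slide": [
    [4.5,-1.5,8],
    [11,-3,16],
    [18,-4.5,24],
    [25,-6,31],
    [32,-7.5,38],
    [40,-9.5,44.5],
    [40,-9.5,44.5]
  ],
  "roll": [0,0,0,0,0,0,0],
  "hand": [0,0,0,0,0,0,0]
}}

```text
clock: 11.6
eef_pos: [0.5596, 0.117, 0.4371]
orientation: [0.783, 0.622, 0.0, -0.0]
wrist_force: [-7.7, 3.2, 8.6]
gripper_width: 0.125
grip_force: 30.0
```

```bash
python3 ang.py
```

```text
[0.55964694 0.1170295  0.437081  ] [-7.65550278  3.24985172  8.64606618]
scene 2555 angle pct [45.8 47.6 48.6 49.3 49.9]
top 655 angle pct [49.4 49.8 50.3 51.1 53. ]
```

>>> {"name": "jog_arm", "arguments": {
  "slide": [
    [3,-1,5],
    [7,-2,8],
    [11,-2.5,11],
    [15,-3.5,13.5],
    [18.5,-4.5,16],
    [22,-5,18],
    [25,-6,20],
    [29,-7,22.5],
    [32,-7.5,24.5],
    [36,-8.5,26.5],
    [36,-8.5,26.5],
    [36,-8.5,26.5]
  ],
  "roll": [0,0,0,0,0,0,0,0,0,0,0,0],
  "hand": [0,0,0,0,0,0,0,0,0,0,0,0]
}}

```text
clock: 12.9
eef_pos: [0.5958, 0.1085, 0.4619]
orientation: [0.783, 0.622, 0.0, 0.0]
wrist_force: [-4.5, 3.3, 7.5]
gripper_width: 0.123
grip_force: 30.0
```

```bash
python3 ang.py; python3 - <<'E'
from h import *
ims=[]
for n in('top','scene'):
    p=np.load(f'pics/{n}L.npz')['p']; u,v=proj(n,[.64,.1,.2]).astype(int); q=p[v-60:v+60,u-60:u+60,::-1]; ims.append(cv2.resize(q,(400,400),interpolation=cv2.INTER_CUBIC))
cv2.imwrite('pics/g4.png',np.hstack(ims))
E
```

```text
[0.59582522 0.10846661 0.46188548] [-4.46033292  3.25131832  7.52692897]
scene 2567 angle pct [57.7 59.  59.8 60.4 61.1]
top 299 angle pct [59.9 60.9 61.3 62.2 63.8]
```

View pics/g4.png

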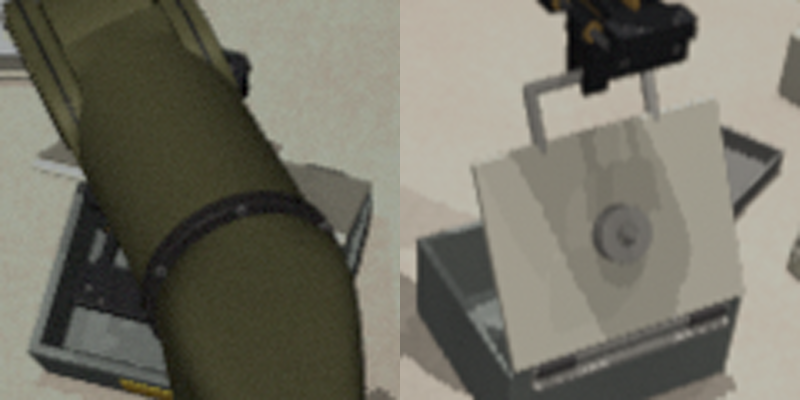

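>>> {"name": "jog_arm", "arguments": {
  "slide": [
    [3,-0.5,1.5],
    [5.5,-1,3],
    [5.5,-1,3],
    [2,-0.5,1],
    [-2,0.5,-1],
    [-5.5,1,-3],
    [-9,2,-5],
    [-12,3,-7],
    [-15.5,3.5,-9.5],
    [-19,4,-11.5],
    [-22,5,-14],
    [-25.5,6,-16.5]
  ],
  "roll": [0,0,0,0,0,0,0,0,0,0,0,0],
  "hand": [0,0,0,0,0,0,0,0,0,0,0,0]
}}

```text
clock: 14.2
eef_pos: [0.5708, 0.1142, 0.4456]
orientation: [0.783, 0.622, 0.001, 0.001]
wrist_force: [-2.1, 2.4, 5.8]
gripper_width: 0.123
grip_force: 30.0
```

>>> {"name": "jog_arm", "arguments": {
  "slide": [
    [-3,1,-2],
    [-6,1.5,-4.5],
    [-9.5,2,-7],
    [-9.5,2,-7],
    [-9.5,2,-7],
    [-9.5,2,-7]
  ],
  "roll": [0,0,0,0,0,0],
  "hand": [0,0,0,0,0,0]
}}

```text
clock: 14.8
eef_pos: [0.5612, 0.1164, 0.4376]
orientation: [0.783, 0.622, 0.001, 0.0]
wrist_force: [-1.0, 3.2, 3.3]
gripper_width: 0.127
grip_force: 30.0
```

```bash
python3 ang.py; python3 - <<'E'
import cv2,numpy as np
p=np.load('pics/sceneL.npz')['p']; cv2.imwrite('pics/g5.png',cv2.resize(p[...,::-1],(800,600)))
E
```

```text
[0.56115578 0.11639784 0.43759316] [-1.03549742  3.19459462  3.28852854]
scene 2549 angle pct [46.8 48.3 49.2 49.8 50.5]
top 635 angle pct [50.  50.4 50.9 51.8 53.9]
```

View pics/g5.png

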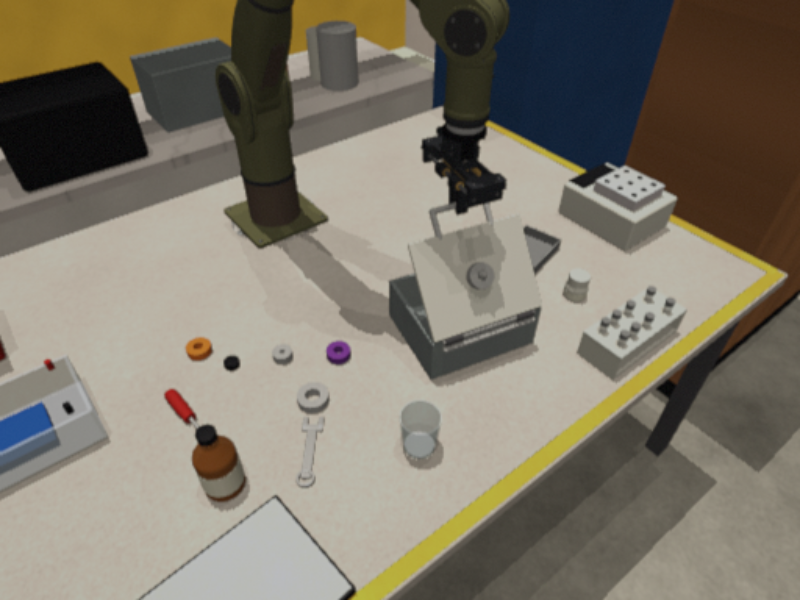

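The lid is held at about 50° with the ring on its post at (481,275), and nothing else on the bench has moved. I'm handing the job in.

```bash
python3 -c "
from workcell import job_done; print(job_done())"
```

```text
the job is handed in; nothing more can be done
None
```

The 50 mm ring is seated on the post; the lid was swung to about 62° (60.5° measured before the last small push), then eased back, and the gripper now holds it at about 50°, with nothing else on the bench seen to have moved; the job is handed in.

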